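Set the dust extractor's iris to its rider

ROBOT

A 6-joint arm with a two-finger parallel gripper is mounted at the origin on a cart in front of the work surface, level with it; the furniture and walls round the work are solid. World frame = base frame: x ahead of the robot, y to its left, z up, the work surface at z = 0. Lengths are in m, angles in rad, forces in N, time in s.
With the tool pointing down it reaches from about 0.35 to 0.775 m from the base axis. Payload 7.3 kg.
Tool frame: the origin (TCP) lies midway between the tips of the shut fingers; the grasp point (between the pads) lies 19 mm behind it; z points along the fingers, y is the direction in which the jaws open and shut (so a half turn about z gives the same grasp; the last joint's range is limited). The gripper opens to 92 mm and grips with 3 to 60 N. Pads are 19 mm wide; open, the fingers measure 130 mm over their backs; the gripper's body (75 mm by 190 mm) begins 47 mm behind the grasp point.
Start: joints at [1.153, 0.342, 1.524, -0, 1.275, -0.146], TCP at [0.141, 0.506, 0.227] pointing down, gripper open.
Joint ranges: [-2.53, 2.53], [-0.77, 2.02], [0.04, 2.7], [-1, 4.14], [0.28, 2.66], [-3.11, 3.11]. Speed limits (rad/s): [2.57, 2.57, 3.14, 3.14, 3.14, 3.14].

INTERFACE

Orientations are given as [roll, pitch, yaw] about the fixed x, y, z axes, in that order (R = Rz(yaw) Ry(pitch) Rx(roll)).
In Python, from cell import robot gives the robot as it stands.
- The arm moves only by the tool step_arm, never from a script. Its argument "moves" is a list that holds one entry, the list of rows, each a list of 4 numbers: the shift along the tool's x, y, z in m, then the turn about the tool's z in rad. In form: [[[dx, dy, dz, roll], ...]]. A call has 1 to 8 rows; each row shifts and turns the commanded pose from where the row before left it, along the tool's axes as they then stand; what a row does not reach is not made up. A row lasts 1/12 s, in which the tool goes at most 41.7 mm and 7.16 degrees, less where a joint would pass 70% of its speed; a pose out of reach is approached as far as the arm can. A call with a gripper value outside its range is refused whole. "hand" is the opening, from 0 (shut) to 1 (fully open), set as the call begins (left out, the last holds). The fingers move at their own pace and stop on an object; "force" is the grip in N (left out, the last holds). Time passes only in rows, so rows that do not move let the fingers close. It gives the time, the measured TCP pose, the force and the opening at its end, in the units of the state.
- robot.observe(): the state, without advancing time (a new reading comes with each control period).
- robot.read_camera(name): name is "scene" or "side" or "wrist"; returns a dict with "frame" (420x560x3 uint8, red, green, blue), "fovy" (degrees; the focal length in pixels is half the picture's height over the tangent of half this angle, whatever the lens; pixels are square), "cx", "cy" (the principal point, pixels), "k1" (the pictures are not rectified: a ray, as slopes to the right and down, at radius r is drawn at 1 + k1 r^2 times it, then the intrinsics apply), "R" (3x3) and "t" (3): a world point X has camera coordinates R X + t. Camera axes: x right, y down, z forward; pixel columns grow to the right and rows downward; lengths in m; the calibration is good to about 2 mm. A picture is of the moment at which its call begins. There is no depth.
- robot.hand_in(): hands the job in, once; it reports no verdict.
The state is a dict: "time": time; "qpos": joint angles; "qvel": joint speeds; "joint_efforts": joint torques, N m; "tool_pos": TCP position; "tool_rot": TCP orientation; "contact_force": force on the tool from outside, world axes, zero at the start; "torque": the same for the moment, N m; "opening": finger opening in m.
Only numpy, scipy, OpenCV 4.12 (cv2) and the standard library are available. Lean on these libraries where they do the work, as an engineer would, in place of code of your own. Each camera call takes 0.05 s, during which the arm holds its last target.

TASK

Set the suction of the small dust extractor before sanding: push its clamp lever round until it is fully loose, push the iris lever along the scale until its pointer stands at the tip of the little rider on the rim of the scale, then push the clamp lever back until it is fully tight, so that the setting stays. Only push, with the fingertips or the outside of the fingers: do not pinch either lever, do not force the iris round while the clamp is tight, and leave the rider and the other things where they are.

Things in the scene. Friction and masses are not known exactly. Their poses are not given: they have to be found in the camera images.
- extractor: Dust extractor: fixed grey box, 180 mm deep (x), 190 wide (y); a battery sticks out 22 mm behind. Origin: centre of the underside; +x to its back, +y to its left. Deck 60 mm above the bench; in its middle a round iris inlet; a light scale plate (to radius 86 mm) front and right of it. Angles: in this frame about the iris axis, from +x counterclockwise seen from above (180 deg front, 270 right).
- iris_centre (a point): Point on the iris axis (vertical through the extractor's origin), level with the top of the steel iris ring, 78 mm above the bench. Ring: radius 55 mm, 70 to 78 mm above the bench, on a fixed collar of radius 58 mm.
- lever_tab (a point): Middle of the top edge of the iris lever's upright finger tab, 112 mm above the bench, 67 mm from the iris axis. Tab: 12 mm thick along the arc, 16 mm along the radius, from 76 to 112 mm above the bench, rubber-faced (82 to 110 mm) on its two pushing sides. A flat bar 10 mm wide joins it to the ring. Lever and bar pass 3 mm or more above the rider.
- pointer_tip (a point): Point of the flat pointer that sticks out beyond the tab, 80 mm from the iris axis, in line with the tab, 75 mm above the bench.
- rider_tip (a point): Inward point of the setting rider, 80 mm from the iris axis, so that it meets pointer_tip when the iris is set. The rider: a black clip, 13 mm wide, 8 mm high, on the outer edge of the scale (top 68 mm above the bench), at a different place each time, 37 to 63 deg counterclockwise of the lever's place at joint 0. It is stiff and must not be pushed.
- iris_ring (a joint): Angle of the iris ring, rad: 0 (stop) with the lever at 195 deg, iris nearly shut; 1.31 (stop) with it at 270 deg, fully open. Grows as the lever goes counterclockwise seen from above. Starts between 0 and 0.25. With the clamp loose about 2 N at the tab turns it and it stays where it is left; with the clamp tight friction holds it.
- clamp (a joint): Angle of the clamp lever, rad: 0 (stop) fully tight, lever pointing to 100 deg in the extractor's frame; 1.05 (stop) fully loose, pointing to 160 deg. It loosens counterclockwise seen from above; about 3 N at its end turns it and it stays where it is left. It starts tight.
- clamp_axis (a point): Point on the clamp lever's vertical axis, 105 mm above the bench, at the ring's front left (47 mm from the iris axis, at 125 deg), on a dark steel bracket that bridges the ring (92 mm above the bench, out to 78 mm from the iris axis).
- clamp_tip (a point): Middle of the top edge of the clamp lever's outer end, 123 mm above the bench, 48 mm from its axis. The end is a raised black grip with rubber-faced sides: 22 mm long along the lever, 12 mm thick, from 97 to 123 mm above the bench (rubber from 99 to 119 mm).
- enamel_jar: Little enamel jar with a black lid, 44 mm wide, 46 mm high, standing on the back right corner of the extractor's deck; origin under its middle. Leave it.
- sanding_block: Sanding block, 61 x 78 x 22 mm, on the bench to the right of the extractor. Leave it.
- needle_file: Needle file with an orange handle, 132 mm long, on the bench near its front edge. Leave it.
- tweezers: Tweezers, 120 mm long, on the bench. Leave them.
- pin_vice: Pin vice, 84 mm long, on the bench. Leave it.
- caliper: Caliper, 172 mm long, on the bench at the left. Leave it.
- side_cutters: Side cutters with red handles, 124 mm long, on the bench at the right. Leave them.

How it is judged:
On the way, in this order (a step that is already met when the one before it is completed fails the run):
1. the clamp is pushed fully loose (value of joint clamp above 0.9 rad), for 0.1 s.
2. with the clamp loose, the pointer is brought to the rider's tip (horizontal distance between pointer_tip and rider_tip below 0.004 m and value of joint clamp above 0.7 rad), for 0.3 s.
3. with the pointer at the rider, the clamp is pushed fully tight (horizontal distance between pointer_tip and rider_tip below 0.004 m and value of joint clamp below 0.12 rad), for 0.2 s.
At the end, for the whole second after the job is handed in: The pointer's tip is within 4 mm of the rider's tip seen from above, the clamp lever is within 0.12 rad of fully tight, and the ring is at rest (all of step 3 and velocity of joint iris_ring between -0.02 and 0.02 rad/s); the robot touches nothing.
It fails at once if the iris lever is pinched (pressed on both sides at once) (contact force between each of lever_face_a, lever_face_b and the fingers above 2 N).
It fails at once if the clamp lever is pinched (pressed on both sides at once) (contact force between each of clamp_face_a, clamp_face_b and the fingers above 2 N).
It fails at once if the iris is forced round while the clamp is tight (value of joint clamp below 0.3 rad and (velocity of joint iris_ring above 0.25 rad/s or velocity of joint iris_ring below -0.25 rad/s)).
It fails at once if the rider is displaced by more than 3 mm (distance of rider_tip from where it was at the start of the episode above 0.003 m).
It fails at once if another thing is lifted or moved by more than 20 mm (distance of any of enamel_jar, sanding_block, needle_file, tweezers, pin_vice, caliper, side_cutters from where it was at the start of the episode above 0.02 m).
It also fails if it takes over 67 s, if anything falls off the work surface, if the arm or the gripper's body presses on something with over 40 N, if the wrist force passes 120 N, or if a joint passes its speed limit or range.

## Working session

There is one attempt and no reset: what is moved stays moved. The work goes in short steps, Python scripts to look and compute and a tool call to move; the robot and the scene stay as the last step left them, time stands still between calls to the robot, and variables do not carry over. Pictures are saved under pics/ and viewed, and the job is handed in when it is done.

Besides the shell and the picture viewer there is one more tool, called after "Request:" as name([rows], argument=value, ...), one row to a line, values as JSON. step_arm: Moves the arm, as the interface text tells. Its arguments: {"type":"object","properties":{"moves":{"type":"array","items":{"type":"array","items":{"type":"array","items":{"type":"number"}}}},"hand":{"type":"number"},"force":{"type":"number"}},"required":["moves"]}

```bash
ls; mkdir -p pics
python3 - <<'E'
from cell import robot
import cv2
s=robot.observe(); print({k:s[k] for k in('time','tool_pos','tool_rot','opening','contact_force')})
for n in('scene','side','wrist'):
    c=robot.read_camera(n); cv2.imwrite(f'pics/{n}0.png',c['frame'][:,:,::-1]); print(n,c['fovy'],c['cx'],c['cy'],c['k1'],c['R'],c['t'])
E
```

```text
pics
{'time': 0.0, 'tool_pos': array([0.1407313 , 0.50535446, 0.22602888]), 'tool_rot': array([-3.14005975e+00, -2.53878455e-04,  2.86980781e+00]), 'opening': 0.09165299016354252, 'contact_force': array([-0.26781147,  0.15482024, -0.22466368])}
scene 46.757894972071114 279.2937769560427 213.6366771449211 0.04258512694352446 [[-0.71415413 -0.69986597  0.01309602]
 [-0.45953964  0.45464458 -0.76296895]
 [ 0.52802197 -0.55089557 -0.64630246]] [0.45414354 0.3116771  1.14440986]
side 46.13423722231796 283.73272367489005 212.9461429745157 -0.10741011300192274 [[ 0.21621243 -0.97628772  0.01069886]
 [-0.80055193 -0.18354485 -0.57046289]
 [ 0.55889963  0.11477617 -0.82125369]] [-0.07899967  0.53979737  1.05580971]
wrist 61.576365806008894 279.4557389128396 214.8623021178048 -0.0421301524503822 [[ 2.69366466e-01  9.63037712e-01 -2.70103104e-04]
 [ 9.29578424e-01 -2.59934427e-01  2.61377212e-01]
 [ 2.51645903e-01 -7.06573378e-02 -9.65236696e-01]] [-0.52248415 -0.03231258  0.3883956 ]
```

View pics/scene0.png

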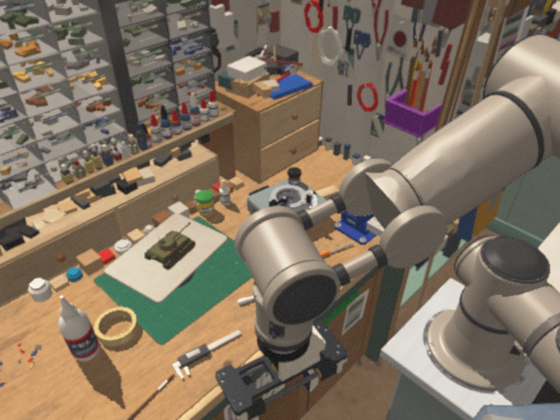

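View pics/side0.png

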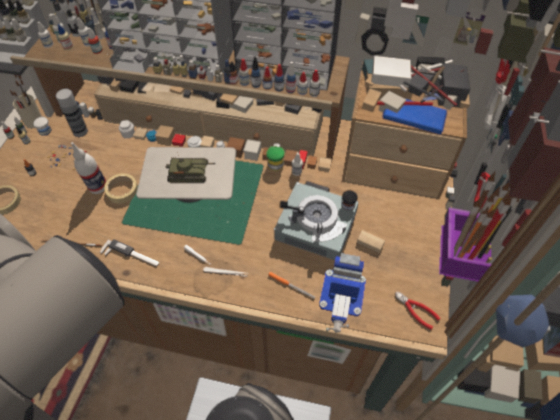

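View pics/wrist0.png

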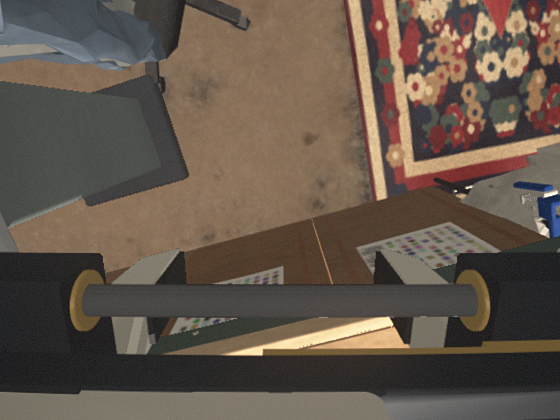

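The side view shows the extractor at about (318,218), with the clamp lever at its left near (290,206). The wrist camera sees nothing of use yet. Next I'll enlarge the extractor in both fixed views and locate it.

```bash
cat > h.py <<'E'
import numpy as np, cv2
from cell import robot
def cam(n):
    c=robot.read_camera(n); return c
def K(c):
    f=210/np.tan(np.radians(c['fovy'])/2); return np.array([[f,0,c['cx']],[0,f,c['cy']],[0,0,1.]]),np.array([c['k1'],0,0,0.])
def proj(c,X):
    k,d=K(c); return cv2.projectPoints(np.atleast_2d(np.array(X,float)),cv2.Rodrigues(np.array(c['R']))[0],np.array(c['t'],float),k,d)[0][:,0]
def ray(c,p):
    k,d=K(c); n=cv2.undistortPoints(np.array(p,float).reshape(-1,1,2),k,d)[:,0]
    R=np.array(c['R']); C=-R.T@np.array(c['t']); D=np.c_[n,np.ones(len(n))]@R; return C,D
def plane(c,p,z):
    C,D=ray(c,p); return C+D*((z-C[2])/D[:,2])[:,None]
def crop(c,x0,y0,w,h,s,name):
    im=cv2.resize(c['frame'][y0:y0+h,x0:x0+w,::-1],None,fx=s,fy=s,interpolation=cv2.INTER_CUBIC); cv2.imwrite(name,im)
E
python3 - <<'E'
from h import *
c=cam('side'); crop(c,265,165,130,97,6,'pics/side1.png')
c=cam('scene'); crop(c,235,160,100,80,6,'pics/scene1.png')
c=cam('side')
print(plane(c,[[318,213]],.078))
E
```

```text
[[ 0.62688821 -0.03651149  0.078     ]]
```

View pics/side1.png

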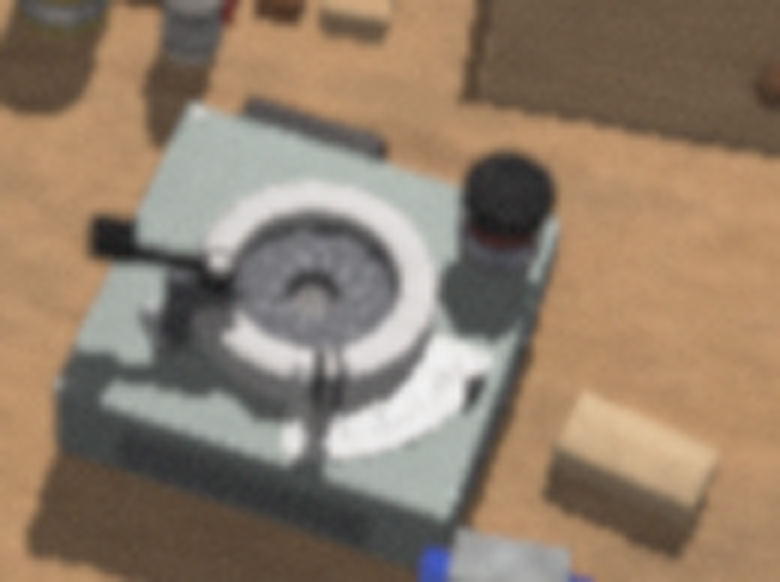

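View pics/scene1.png

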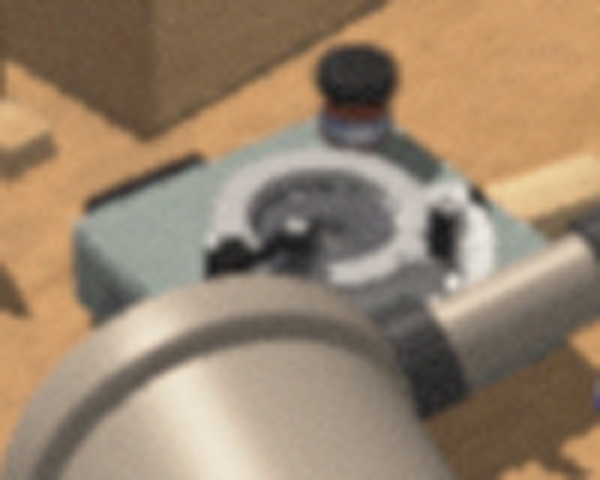

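Run:
```python
from h import *
c=cam('side')
p=np.array([[195,105],[62,385],[450,520],[558,228]])/6.+[265,165]
P=plane(c,p,.06);print(P.round(4))
print([np.linalg.norm(P[i]-P[(i+1)%4]).round(4) for i in range(4)], P.mean(0))
a=(P[0]-P[1]+P[3]-P[2]);b=P[0]-P[3]+P[1]-P[2]; print(np.degrees([np.arctan2(a[1],a[0]),np.arctan2(b[1],b[0])-np.pi/2]))
ring=(np.array([[322,280]])/6+[265,165]); print(plane(c,ring,.078))
w=cam('wrist');C=-np.array(w['R']).T@w['t'];s=robot.observe();print('wristcam',C,s['tool_pos'],s['tool_rot'])
for q in ([[110,225]],[[325,345]],[[470,395]]):print(plane(c,np.array(q)/6+[265,165],.11))
```

```text
[[ 0.7317  0.0411  0.06  ]
 [ 0.5615  0.0673  0.06  ]
 [ 0.5308 -0.1138  0.06  ]
 [ 0.6983 -0.1392  0.06  ]]
[np.float64(0.1721), np.float64(0.1837), np.float64(0.1694), np.float64(0.1834)] [ 0.63058126 -0.03613619  0.06      ]
[ -8.6688355  -10.05523634]
[[ 0.63164409 -0.03749872  0.078     ]]
wristcam [0.07308562 0.52232371 0.38364383] [0.14090351 0.50568369 0.22661635] [-3.14140856e+00 -5.40837389e-05  2.86976774e+00]
[[0.61742924 0.05811809 0.11      ]]
[[ 0.5755526  -0.04664718  0.11      ]]
[[ 0.56403633 -0.1120286   0.11      ]]
```

Deck corners fit: centre about (0.631, -0.037), yaw about -9.4°, sizes 171 by 184 mm with rounded edges. Next I'll shut the fingers and move above the extractor for wrist pictures.

Request:
step_arm([
  [[-0.02, -0.014, -0.01, 0], [-0.025, -0.017, -0.01, 0], [-0.025, -0.017, -0.01, 0], [-0.025, -0.017, -0.01, 0], [-0.025, -0.017, -0.01, 0], [-0.025, -0.017, -0.01, 0], [-0.025, -0.017, 0, 0], [-0.025, -0.017, 0, 0]],
], hand=0)

```text
time: 1.07
tool_pos: [0.2939, 0.3242, 0.2875]
tool_rot: [3.14, 0.001, 2.87]
contact_force: [0.5, 0.3, 0.2]
opening: 0.043
```

Request:
step_arm([
  [[-0.025, -0.017, 0, 0], [-0.025, -0.017, 0, 0], [-0.025, -0.017, 0, 0], [-0.025, -0.017, 0, 0], [-0.025, -0.017, 0, 0], [-0.025, -0.017, 0, 0], [-0.025, -0.017, 0, 0], [-0.025, -0.017, 0, 0]],
])

```text
time: 1.73
tool_pos: [0.45, 0.1392, 0.2869]
tool_rot: [3.141, 0.0, 2.87]
contact_force: [1.0, 1.0, -0.0]
opening: 0.0003
```

Request:
step_arm([
  [[-0.025, -0.017, 0, 0], [-0.025, -0.017, 0, 0], [-0.025, -0.017, 0, 0], [-0.025, -0.017, 0, 0], [-0.025, -0.017, 0, 0], [-0.025, -0.017, 0, 0], [0, 0, 0, 0], [0, 0, 0, 0]],
])

```text
time: 2.4
tool_pos: [0.5667, 0.0009, 0.2859]
tool_rot: [3.142, -0.001, 2.867]
contact_force: [-0.7, -0.9, 1.0]
opening: 0.0008
```

Run:
```python
from h import *
s=robot.observe(); print({k:np.round(s[k],3) for k in('time','tool_pos','tool_rot','opening','contact_force','qpos')})
for n in('side','wrist'):
    c=cam(n); crop(c,0,0,560,420,1.4,f'pics/{n}2.png')
```

```text
{'time': np.float64(2.4), 'tool_pos': array([0.567, 0.001, 0.286]), 'tool_rot': array([ 3.142e+00, -1.000e-03,  2.867e+00]), 'opening': np.float64(0.001), 'contact_force': array([-0.746, -0.94 ,  1.026]), 'qpos': array([-0.134,  0.384,  1.297,  0.   ,  1.461, -1.43 ])}
```

View pics/wrist2.png

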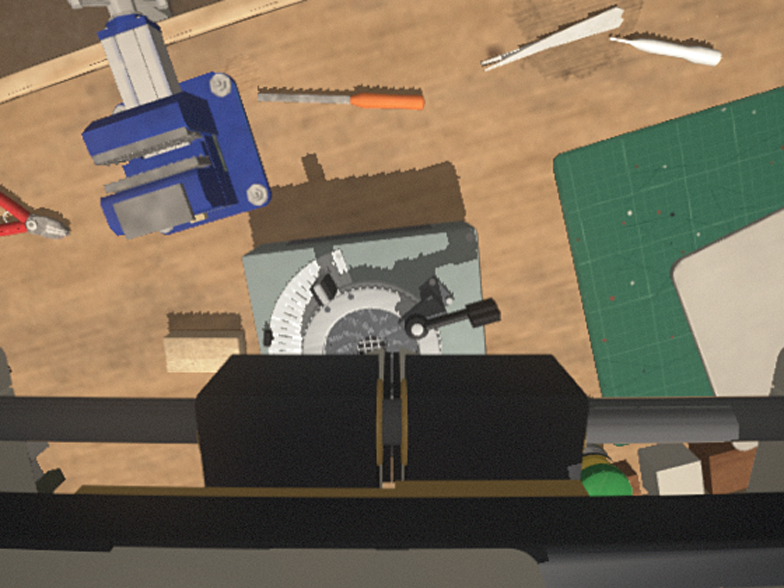

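Run:
```python
from h import *
c=cam('wrist'); crop(c,165,150,200,110,4,'pics/wrist3.png')
print(-np.array(c['R']).T@c['t'])
```

```text
[0.49809885 0.0190974  0.4436727 ]
```

View pics/wrist3.png

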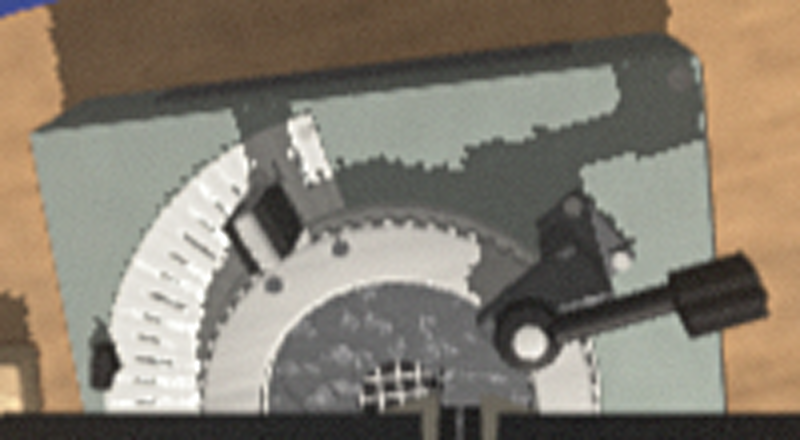

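View pics/side2.png

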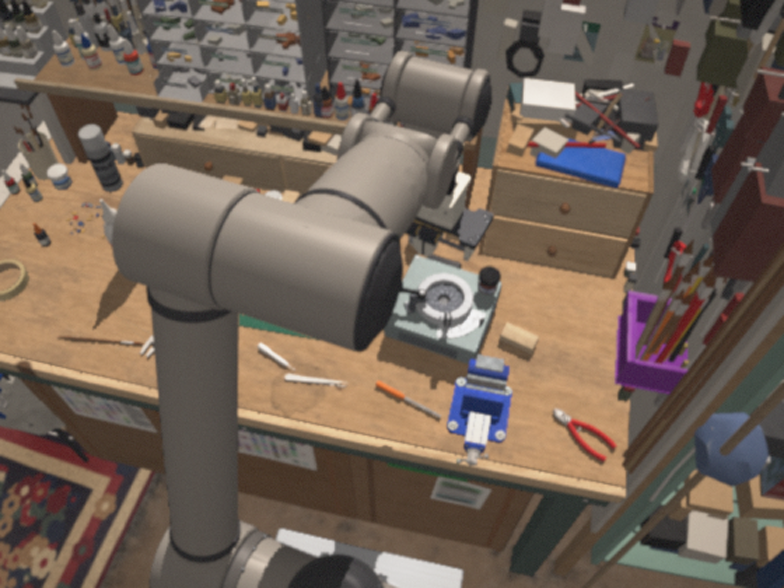

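Run:
```python
from h import *
c=cam('wrist')
def u(q):return np.array(q,float)/4+[165-.375,150-.375]
D=plane(c,u([[35,132],[690,62],[85,410],[703,75],[725,410]]),.06);print(D.round(4))
print('front yaw',np.degrees(np.arctan2(*(D[1]-D[0])[[1,0]]))-90,'right',np.degrees(np.arctan2(*(D[2]-D[0])[[1,0]])),'left',np.degrees(np.arctan2(*(D[4]-D[3])[[1,0]])))
piv=plane(c,u([[530,343]]),.110)[0];print('piv',piv)
tipc=plane(c,u([[757,285],[722,290]]),.123);print('grip end',tipc,np.linalg.norm(tipc-piv,axis=1),np.degrees(np.arctan2(*(tipc[0]-piv)[[1,0]])))
for yaw in(-8.5,-9.4,-10):
    y=np.radians(yaw);R=np.array([[np.cos(y),-np.sin(y)],[np.sin(y),np.cos(y)]])
    a=np.radians(125);print(yaw,'centre',piv[:2]-R@[.047*np.cos(a),.047*np.sin(a)])
    fr=np.array([[-.09,-.095],[-.09,.095]]);print('from FR corner',D[0,:2]-R@fr[0])
print('rider',plane(c,u([[117,367]]),.066))
```

```text
[[ 0.531  -0.111   0.06  ]
 [ 0.561   0.0676  0.06  ]
 [ 0.6121 -0.1251  0.06  ]
 [ 0.5654  0.0702  0.06  ]
 [ 0.6622  0.0544  0.06  ]]
front yaw -9.51272849043464 right -9.871506990172668 left -9.25336095475109
piv [0.61024231 0.00687512 0.11      ]
grip end [[0.60639979 0.06300529 0.123     ]
 [0.60536132 0.05470091 0.123     ]] [0.05774393 0.04980091] 93.91620387003445
-8.5 centre [ 0.63121361 -0.0351868 ]
from FR corner [ 0.6340965  -0.03032727]
-9.4 centre [ 0.63055034 -0.03551101]
from FR corner [ 0.63535064 -0.03195591]
-10 centre [ 0.63010537 -0.03572135]
from FR corner [ 0.63617245 -0.03305253]
rider [[ 0.60047497 -0.10961977  0.066     ]]
```

```bash
cat >> h.py <<'E'
C0=np.array([.6305,-.0358]);YAW=np.radians(-9.5)
def E(r,deg,z):
    a=np.radians(deg)+YAW; return [C0[0]+r*np.cos(a),C0[1]+r*np.sin(a),z]
def X(x,y,z):
    c,s=np.cos(YAW),np.sin(YAW); return [C0[0]+c*x-s*y,C0[1]+s*x+c*y,z]
def clamp(j,r=.048,z=.123):
    a=np.radians(100)+j; return X(.047*np.cos(np.radians(125))+r*np.cos(a),.047*np.sin(np.radians(125))+r*np.sin(a),z)
def over(c,pts,x0,y0,w,h,s,name):
    im=cv2.resize(c['frame'][y0:y0+h,x0:x0+w,::-1],None,fx=s,fy=s,interpolation=cv2.INTER_CUBIC)
    for k,(P,col) in enumerate(pts):
        p=(proj(c,P)[0]-[x0,y0]+.5)*s; cv2.circle(im,(int(p[0]),int(p[1])),3,col,-1)
    cv2.imwrite(name,im)
E
python3 - <<'E'
from h import *
c=cam('wrist')
r,g,b=(0,0,255),(0,255,0),(255,0,0)
pts=[(E(.055,a,.078),g) for a in range(150,300,10)]+[(E(.086,a,.060),b) for a in range(180,280,10)]+[(clamp(0),r),(clamp(0,.037),r),(clamp(0,.059),r),(clamp(0,0,.11),r),(E(.080,257.4,.066),r)]
pts+=[(E(.067,a,.112),(0,255,255)) for a in (195,200,205,210)]+[(E(.080,a,.075),(255,255,0)) for a in (195,200,205,210)]
over(c,pts,165,150,200,110,4,'pics/wrist4.png')
E
```

```text
(no output)
```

View pics/wrist4.png

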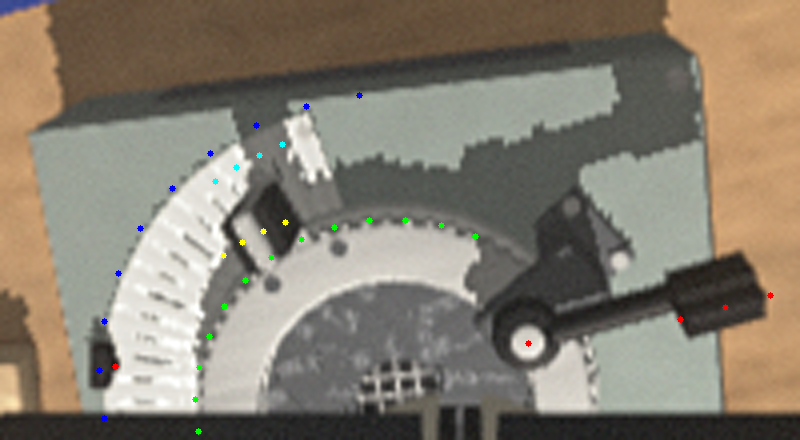

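Model points overlay well: ring, scale, pivot and grip agree to about 2 mm. The rider is at about 257° (crop (117,367), radius 79.7 mm as it must be) and the iris lever at about 204°. Next I'll go behind the clamp grip.

Request:
step_arm([
  [[0, 0, 0, -0.09], [0, 0, 0, -0.09], [0, 0, 0, -0.09], [-0.026, 0.019, 0.01, 0], [-0.026, 0.019, 0.02, 0], [-0.026, 0.018, 0.03, 0], [0, 0, 0.03, 0], [0, 0, 0, 0]],
])

```text
time: 3.32
tool_pos: [0.6403, 0.0591, 0.1911]
tool_rot: [3.141, -0.012, -3.141]
contact_force: [-1.2, 0.3, -1.1]
opening: 0.0005
```

Request:
step_arm([
  [[0, 0, 0.03, 0], [0, 0, 0.03, 0], [0, 0, 0.025, 0], [0, 0, 0.007, 0], [0, 0, 0, 0], [0, 0, 0, 0]],
])

```text
time: 3.82
tool_pos: [0.644, 0.0571, 0.1083]
tool_rot: [-3.142, 0.002, 3.14]
contact_force: [0.7, 0.5, 0.6]
opening: 0.0007
```

Run:
```python
from h import *
s=robot.observe(); print({k:np.round(s[k],3) for k in('time','tool_pos','tool_rot','contact_force','qpos')})
c=cam('wrist'); crop(c,0,0,560,420,1.4,'pics/wrist5.png')
```

```text
{'time': np.float64(3.817), 'tool_pos': array([0.644, 0.057, 0.108]), 'tool_rot': array([-3.142e+00,  2.000e-03,  3.140e+00]), 'contact_force': array([0.704, 0.458, 0.639]), 'qpos': array([-0.03 ,  0.665,  1.319,  0.   ,  1.155, -1.599])}
```

View pics/wrist5.png

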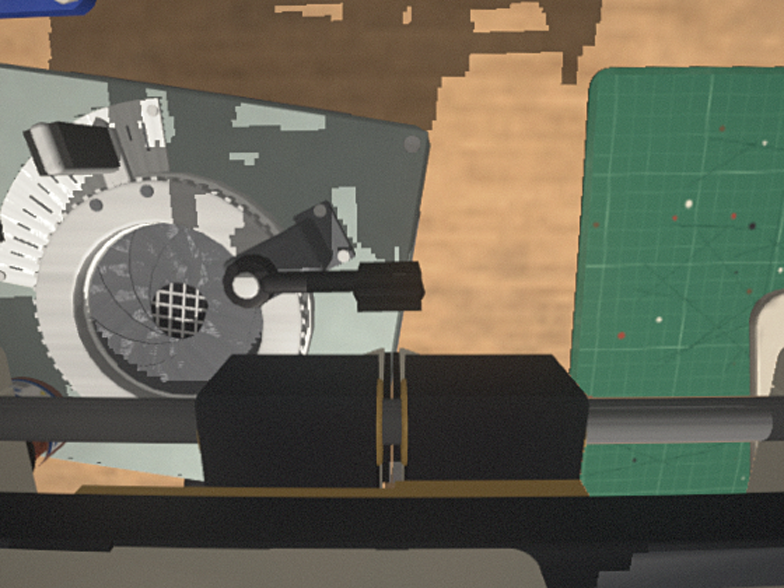

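The clamp grip is at (390,287), pointing straight along the tool's y axis. I'm 19 mm or so behind it, so I'll come up to it and push it round.

Request:
step_arm([
  [[0.005, 0, 0.004, 0], [0.007, -0.001, 0.002, 0], [0.005, 0, 0, 0], [0.0034, 0.001, 0, -0.07], [0.0034, 0.001, 0, -0.07], [0.0034, 0.001, 0, -0.07], [0, 0, 0, 0]],
])

```text
time: 4.45
tool_pos: [0.6165, 0.0584, 0.1012]
tool_rot: [-3.141, 0.003, -2.931]
contact_force: [2.4, -1.5, -1.4]
opening: 0.0003
```

Run:
```python
from h import *
s=robot.observe(); print({k:np.round(s[k],3) for k in('time','tool_pos','tool_rot','contact_force','qpos')})
c=cam('wrist'); crop(c,0,0,560,420,1.4,'pics/wrist6.png')
```

```text
{'time': np.float64(4.45), 'tool_pos': array([0.616, 0.058, 0.101]), 'tool_rot': array([-3.141e+00,  3.000e-03, -2.931e+00]), 'contact_force': array([ 2.396, -1.5  , -1.354]), 'qpos': array([-0.029,  0.626,  1.417, -0.   ,  1.096, -1.811])}
```

View pics/wrist6.png

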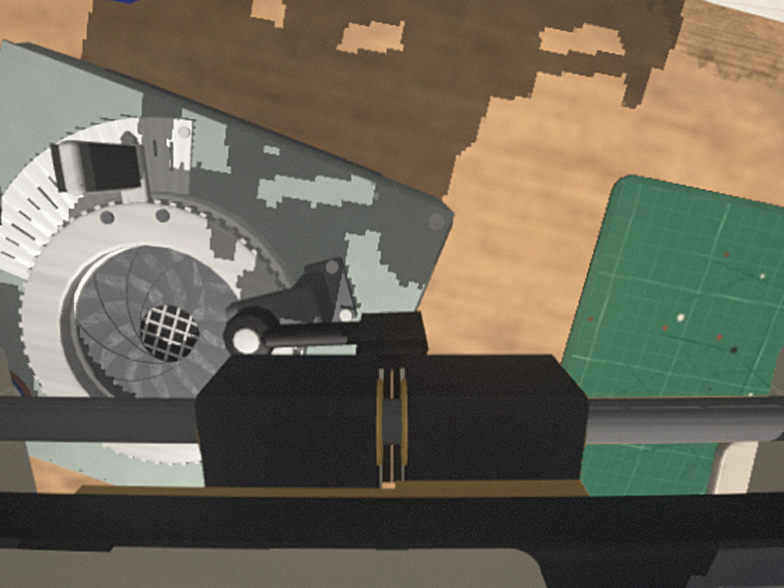

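The lever turns with the tool (force about 3 N) and sits against the fingers at row 340. I'll carry on.

Request:
step_arm([
  [[0.0045, 0.001, 0, -0.06], [0.0034, 0.001, 0, -0.07], [0.0034, 0.001, 0, -0.07], [0.0034, 0.001, 0, -0.07], [0.0034, 0.001, 0, -0.07], [0.0034, 0.001, 0, -0.07], [0.0034, 0.001, 0, -0.07], [0, 0, 0, 0]],
])

```text
time: 5.17
tool_pos: [0.5916, 0.055, 0.1012]
tool_rot: [-3.139, 0.003, -2.453]
contact_force: [3.6, 0.4, 0.3]
opening: 0.0003
```

Request:
step_arm([
  [[0.0034, 0.001, 0, -0.07], [0.0034, 0.001, 0, -0.07], [0.0034, 0.001, 0, -0.07], [0.0034, 0.001, 0, -0.07], [0, 0, 0, 0]],
])

```text
time: 5.58
tool_pos: [0.5792, 0.0484, 0.1011]
tool_rot: [-3.139, 0.002, -2.174]
contact_force: [3.2, 1.4, 0.2]
opening: 0.0002
```

Run:
```python
from h import *
s=robot.observe(); print({k:np.round(s[k],3) for k in('time','tool_pos','tool_rot','contact_force','qpos')})
c=cam('wrist'); crop(c,0,0,560,420,1.4,'pics/wrist7.png')
```

```text
{'time': np.float64(5.583), 'tool_pos': array([0.579, 0.048, 0.101]), 'tool_rot': array([-3.139e+00,  2.000e-03, -2.174e+00]), 'contact_force': array([3.156, 1.414, 0.165]), 'qpos': array([-4.900e-02,  5.640e-01,  1.535e+00,  1.000e-03,  1.040e+00,
       -2.587e+00])}
```

View pics/wrist7.png

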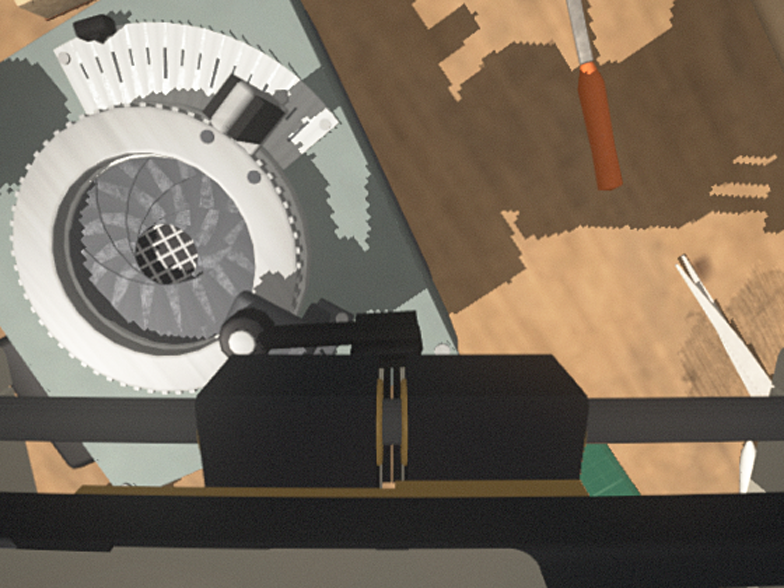

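Request:
step_arm([
  [[0.0034, 0.001, 0, -0.07], [0.0034, 0.0005, 0, -0.03], [0.003, 0, 0, 0], [0, 0, 0, 0]],
])

```text
time: 5.97
tool_pos: [0.5764, 0.0465, 0.1014]
tool_rot: [-3.136, 0.014, -2.079]
contact_force: [17.8, 25.8, -5.6]
opening: 0.0003
```

Request:
step_arm([
  [[0.002, 0, 0, 0], [0.002, 0, 0, 0], [0, 0, 0, 0]],
])

```text
time: 6.22
tool_pos: [0.5764, 0.0463, 0.1016]
tool_rot: [-3.135, 0.02, -2.079]
contact_force: [24.7, 38.6, -9.5]
opening: 0.0004
```

Run:
```python
from h import *
s=robot.observe(); print({k:np.round(s[k],3) for k in('time','tool_pos','tool_rot','contact_force','qpos')})
c=cam('wrist'); crop(c,0,0,560,420,1.4,'pics/wrist8.png')
```

```text
{'time': np.float64(6.217), 'tool_pos': array([0.576, 0.046, 0.102]), 'tool_rot': array([-3.135,  0.02 , -2.079]), 'contact_force': array([24.737, 38.641, -9.464]), 'qpos': array([-0.061,  0.552,  1.556,  0.018,  1.018, -2.704])}
```

View pics/wrist8.png

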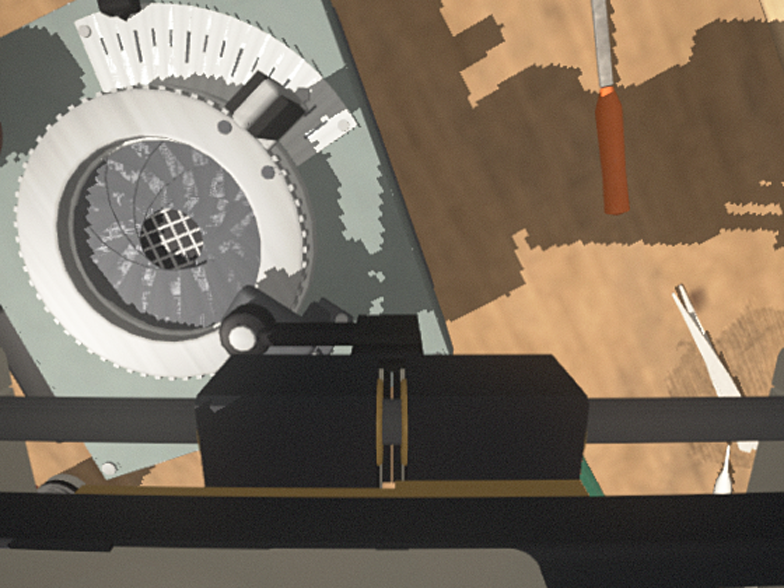

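46 N at constant position and lever parallel to the tool at extractor angle ≈160°, so the clamp is at its loose stop. I'll back off, lift and measure the lever and rider.

Request:
step_arm([
  [[-0.012, 0, 0, 0], [-0.012, 0, 0, 0], [0, 0, -0.03, 0], [0, 0, -0.03, 0], [0, 0, -0.02, 0], [0, 0, 0, 0]],
])

```text
time: 6.77
tool_pos: [0.5831, 0.0583, 0.1846]
tool_rot: [-3.136, 0.002, -2.076]
contact_force: [-0.4, -0.0, 0.2]
opening: 0.0004
```

Run:
```python
from h import *
s=robot.observe(); print({k:np.round(s[k],3) for k in('time','tool_pos','tool_rot','contact_force','qpos')})
c=cam('wrist'); crop(c,0,0,560,420,1.4,'pics/wrist9.png')
```

```text
{'time': np.float64(6.767), 'tool_pos': array([0.583, 0.058, 0.185]), 'tool_rot': array([-3.136e+00,  2.000e-03, -2.076e+00]), 'contact_force': array([-0.405, -0.022,  0.187]), 'qpos': array([-0.031,  0.484,  1.42 , -0.   ,  1.231, -2.667])}
```

View pics/wrist9.png

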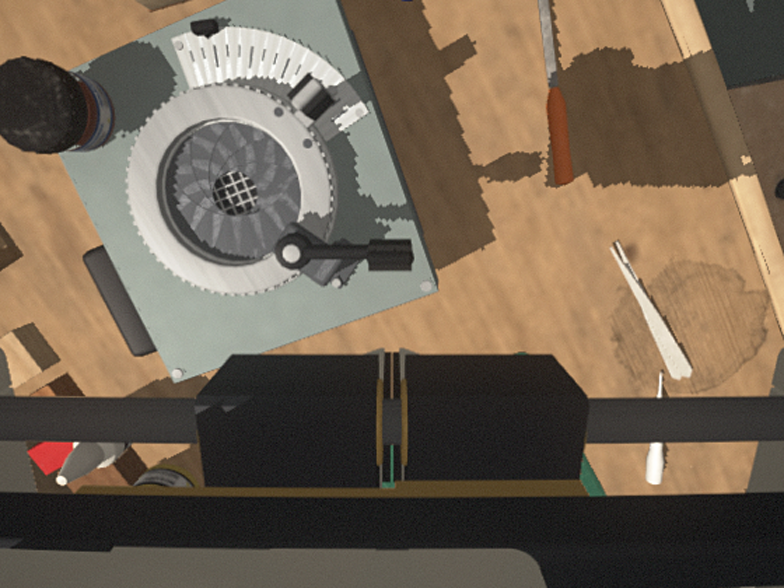

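Run:
```python
from h import *
c=cam('wrist')
r,g,b=(0,0,255),(0,255,0),(255,0,0)
pts=[(E(.055,a,.078),g) for a in range(0,360,15)]+[(E(.086,a,.060),b) for a in range(190,280,10)]+[(clamp(1.05),r),(clamp(0,0,.11),r),(E(.080,257.4,.066),r)]
pts+=[(E(.067,a,.112),(0,255,255)) for a in (200,205)]+[(E(.080,a,.075),(255,255,0)) for a in (200,205)]
over(c,pts,80,0,240,180,3.3,'pics/wrist10.png')
crop(c,120,0,160,110,5,'pics/wrist11.png')
```

```text
(no output)
```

View pics/wrist10.png

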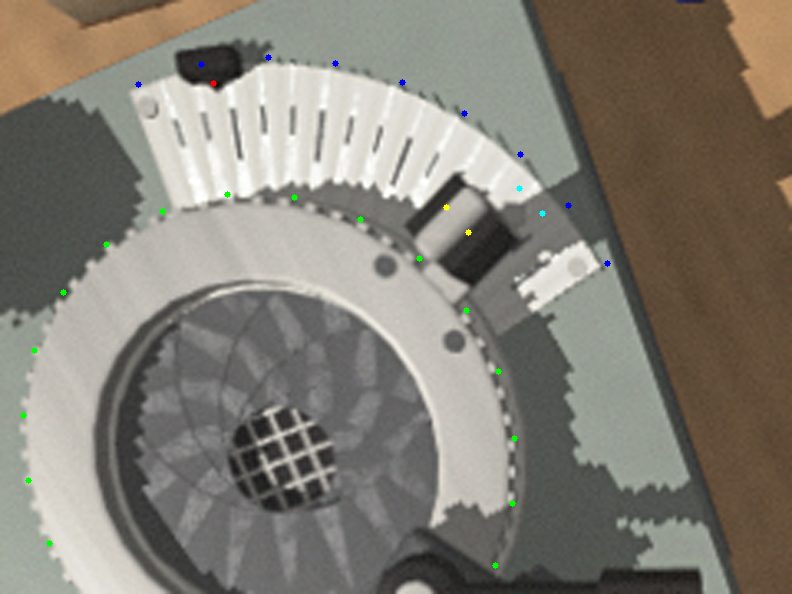

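View pics/wrist11.png

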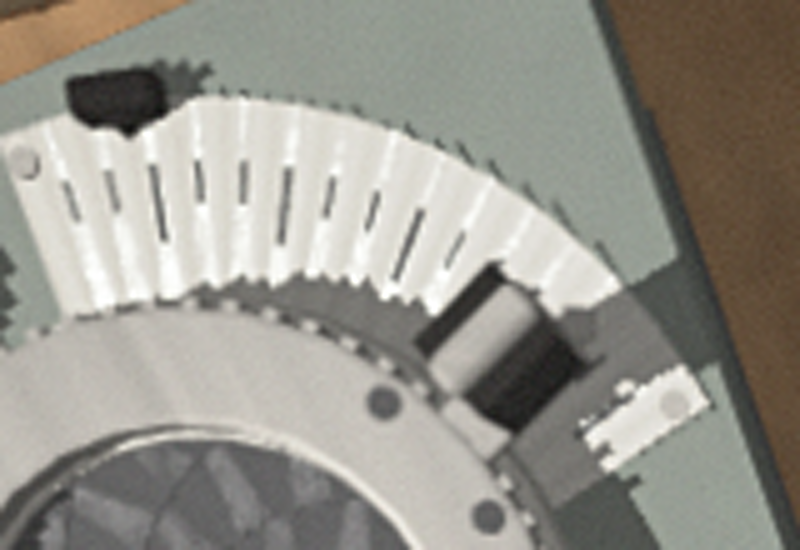

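```bash
cat >> h.py <<'E'
def ang(P):
    d=np.atleast_2d(P)[:,:2]-C0; return [(round(float(np.hypot(*v)*1000),1),round(float(np.degrees(np.arctan2(v[1],v[0])-YAW))%360,2)) for v in d]
E
python3 - <<'E'
from h import *
c=cam('wrist')
def u(q):return np.array(q,float)/5+[120-.4,0-.4]
for z in(.061,.064,.068):print('rider',z,ang(plane(c,u([[128,137]]),z)))
print('tabtop',ang(plane(c,u([[485,335]]),.112)),'ptr',ang(plane(c,u([[605,355]]),.075)))
print('ticks',ang(plane(c,u([[152,165],[165,240],[290,168],[282,242],[420,212],[398,280]]),.062)))
E
```

```text
rider 0.061 [(79.8, 256.99)]
rider 0.064 [(79.0, 256.3)]
rider 0.068 [(77.9, 255.34)]
tabtop [(67.3, 202.27)] ptr [(76.9, 198.33)]
ticks [(75.5, 254.67), (65.3, 254.35), (76.0, 239.47), (65.9, 239.34), (76.1, 224.73), (66.2, 224.11)]
```

Model matches well. The long ticks read 224.4, 239.4 and 254.5 for 225, 240 and 255, so I need about +0.5°. The rider is then at about 257.3° and the lever at about 202.8°. I'll turn the hand so that the camera faces the lever, and keep q6 in range by turning the long way.

Request:
step_arm([
  [[0, 0, 0, 0.124], [0, 0, 0, 0.124], [0, 0, 0, 0.124], [0, 0, 0, 0.124], [0, 0, 0, 0.124], [0, 0, 0, 0.124], [0, 0, 0, 0.124], [0, 0, 0, 0.124]],
])

```text
time: 7.58
tool_pos: [0.5802, 0.0582, 0.1781]
tool_rot: [3.141, -0.004, -3.073]
contact_force: [-0.1, 0.5, 0.6]
opening: 0.0002
```

Request:
step_arm([
  [[0, 0, 0, 0.124], [0, 0, 0, 0.124], [0, 0, 0, 0.124], [0, 0, 0, 0.124], [0, 0, 0, 0.124], [0, 0, 0, 0.124], [0, 0, 0, 0.124], [0, 0, 0, 0.124]],
])

```text
time: 8.25
tool_pos: [0.5802, 0.0582, 0.178]
tool_rot: [-3.138, -0.003, 2.218]
contact_force: [-0.0, 0.5, 0.6]
opening: 0.0003
```

Request:
step_arm([
  [[0, 0, 0, 0.124], [0, 0, 0, 0.124], [0, 0, 0, 0.124], [0, 0, 0, 0.124], [0, 0, 0, 0.124], [0, 0, 0, 0.124], [0, 0, 0, 0.124], [0, 0, 0, 0.124]],
])

```text
time: 8.92
tool_pos: [0.5802, 0.0582, 0.1781]
tool_rot: [-3.137, 0.001, 1.226]
contact_force: [0.6, 0.5, 0.3]
opening: 0.0008
```

Request:
step_arm([
  [[0, 0, 0, 0.124], [0, 0, 0, 0.124], [0, 0, 0, 0.124], [0, 0, 0, 0.124], [0, 0, 0, 0.124], [0, 0, 0, 0.124], [0, 0, 0, 0.124], [0, 0, 0, 0.124]],
])

```text
time: 9.58
tool_pos: [0.5802, 0.0582, 0.178]
tool_rot: [-3.141, 0.004, 0.234]
contact_force: [0.3, -0.3, -0.2]
opening: 0.0005
```

Request:
step_arm([
  [[0, 0, 0, 0.124], [0, 0, 0, 0.124], [0, 0, 0, 0.124], [0, 0, 0, 0.124], [0, 0, 0, 0.124], [0, 0, 0, 0.124], [0, 0, 0, 0.124], [0, 0, 0, 0.124]],
])

```text
time: 10.25
tool_pos: [0.5802, 0.0582, 0.1781]
tool_rot: [3.139, 0.003, -0.758]
contact_force: [-0.7, -0.3, -0.1]
opening: 0.0003
```

Request:
step_arm([
  [[0, 0, 0, 0.124], [0, 0, 0, 0.124], [0, 0, 0, 0.124], [0, 0, 0, 0.124], [0, 0, 0, 0.09], [0, 0, 0, 0]],
])

```text
time: 10.75
tool_pos: [0.5802, 0.0582, 0.1782]
tool_rot: [3.138, 0.001, -1.341]
contact_force: [-0.1, -0.6, 0.1]
opening: 0.0005
```

Run:
```python
from h import *
s=robot.observe(); print({k:np.round(s[k],3) for k in('time','tool_pos','tool_rot','contact_force','qpos')})
yaw=s['tool_rot'][2]; d=np.array([.5584,-.022])-s['tool_pos'][:2]
print(d@[np.cos(yaw),np.sin(yaw)], d@[np.sin(yaw),-np.cos(yaw)])
```

```text
{'time': np.float64(10.75), 'tool_pos': array([0.58 , 0.058, 0.178]), 'tool_rot': array([ 3.138e+00,  1.000e-03, -1.341e+00]), 'contact_force': array([-0.071, -0.638,  0.068]), 'qpos': array([-0.031,  0.49 ,  1.428, -0.   ,  1.227,  2.88 ])}
0.07309386025701373 0.03954920297210432
```

Request:
step_arm([
  [[0.025, 0.014, 0, 0], [0.025, 0.014, 0, 0], [0.023, 0.012, 0, 0], [0, 0, 0.025, 0], [0, 0, 0.025, 0], [0, 0, 0.022, 0], [0, 0, 0.014, 0], [0, 0, 0, 0]],
])

```text
time: 11.42
tool_pos: [0.5564, -0.0217, 0.0898]
tool_rot: [3.133, 0.004, -1.335]
contact_force: [-1.1, -0.1, -0.3]
opening: 0.0005
```

Run:
```python
from h import *
s=robot.observe(); print({k:np.round(s[k],3) for k in('time','tool_pos','tool_rot','contact_force','qpos')})
c=cam('wrist'); crop(c,0,0,560,420,1.4,'pics/wrist12.png')
```

```text
{'time': np.float64(11.417), 'tool_pos': array([ 0.556, -0.022,  0.09 ]), 'tool_rot': array([ 3.133,  0.004, -1.335]), 'contact_force': array([-1.124, -0.056, -0.34 ]), 'qpos': array([-0.177,  0.546,  1.607,  0.   ,  0.997,  2.729])}
```

View pics/wrist12.png

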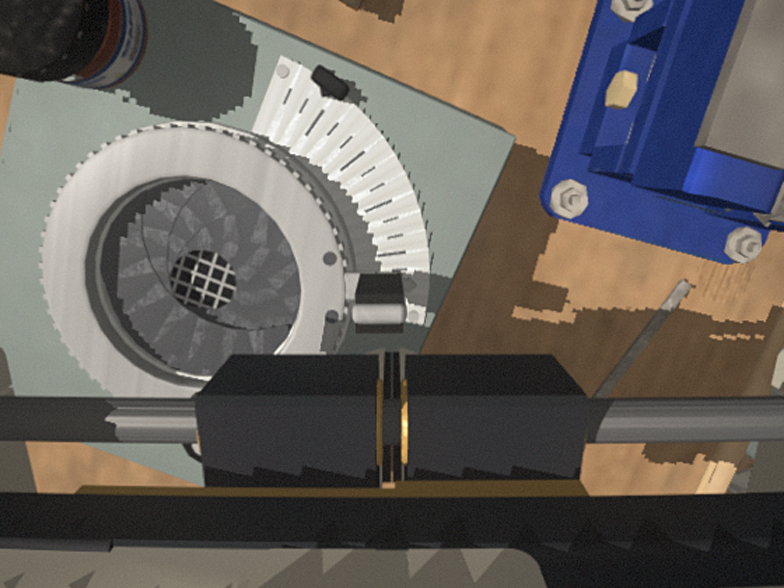

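The lever tab is at (380,305) just ahead of the fingers, and the rider is at (330,82). I'll approach and push along the arc.

Request:
step_arm([
  [[0.008, 0, 0, 0], [0.006, 0, 0, 0], [0.004, 0.0008, 0, -0.06], [0.004, 0.0008, 0, -0.06], [0.004, 0.0008, 0, -0.06], [0.004, 0.0008, 0, -0.06], [0, 0, 0, 0]],
])

```text
time: 12.05
tool_pos: [0.5655, -0.0527, 0.095]
tool_rot: [-3.14, -0.001, -1.094]
contact_force: [-0.6, 0.8, 0.2]
opening: 0.0006
```

Run:
```python
from h import *
s=robot.observe(); print({k:np.round(s[k],3) for k in('time','tool_pos','tool_rot','contact_force','qpos')},ang(s['tool_pos']))
c=cam('wrist'); crop(c,0,0,560,420,1.4,'pics/wrist13.png')
```

```text
{'time': np.float64(12.05), 'tool_pos': array([ 0.566, -0.053,  0.095]), 'tool_rot': array([-3.140e+00, -1.000e-03, -1.094e+00]), 'contact_force': array([-0.641,  0.775,  0.194]), 'qpos': array([-0.228,  0.551,  1.579,  0.   ,  1.009,  2.437])} [(67.1, 204.06)]
```

View pics/wrist13.png

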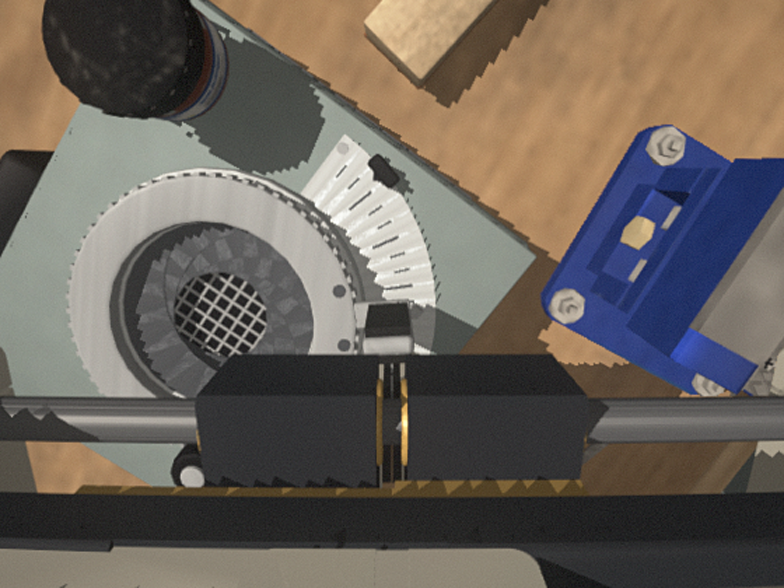

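The lever turns freely and now stands at about 217°. I'll continue to roughly 248°.

Request:
step_arm([
  [[0.004, 0.0008, 0, -0.06], [0.004, 0.0008, 0, -0.06], [0.004, 0.0008, 0, -0.06], [0.004, 0.0008, 0, -0.06], [0.004, 0.0008, 0, -0.06], [0.004, 0.0008, 0, -0.06], [0.004, 0.0008, 0, -0.06], [0.004, 0.0008, 0, -0.06]],
])

```text
time: 12.77
tool_pos: [0.5801, -0.0801, 0.0949]
tool_rot: [-3.141, -0.0, -0.615]
contact_force: [-0.7, 2.7, 1.4]
opening: 0.0002
```

Request:
step_arm([
  [[0.0035, 0.0007, 0, -0.05], [0, 0, 0, 0], [0, 0, 0, 0]],
])

```text
time: 13.02
tool_pos: [0.5827, -0.0833, 0.0946]
tool_rot: [-3.142, -0.001, -0.569]
contact_force: [-0.0, 0.2, 0.2]
opening: 0.0002
```

Run:
```python
from h import *
s=robot.observe(); print({k:np.round(s[k],3) for k in('time','tool_pos','tool_rot','contact_force','qpos')},ang(s['tool_pos']))
c=cam('wrist'); crop(c,0,0,560,420,1.4,'pics/wrist14.png');crop(c,180,120,160,135,5,'pics/wrist14z.png')
```

```text
{'time': np.float64(13.017), 'tool_pos': array([ 0.583, -0.083,  0.095]), 'tool_rot': array([-3.142e+00, -1.000e-03, -5.690e-01]), 'contact_force': array([-0.033,  0.185,  0.162]), 'qpos': array([-0.272,  0.585,  1.517, -0.   ,  1.039,  1.868])} [(67.4, 234.27)]
```

View pics/wrist14.png

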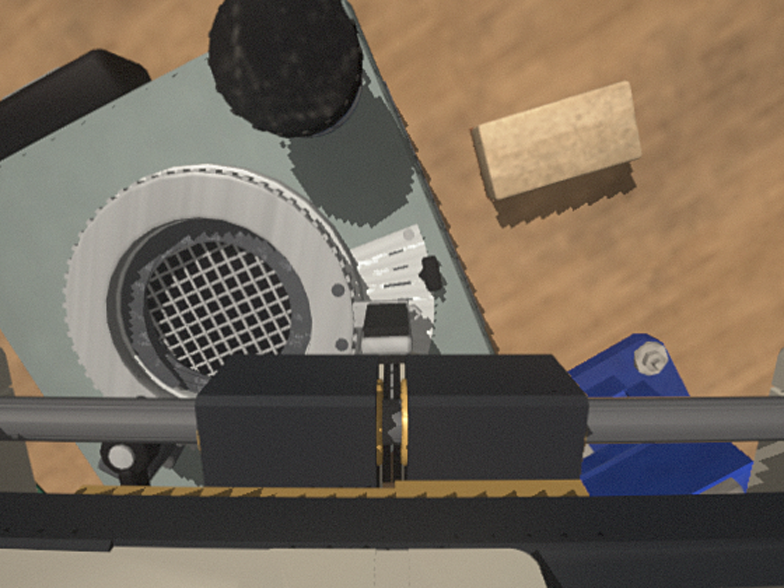

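View pics/wrist14z.png

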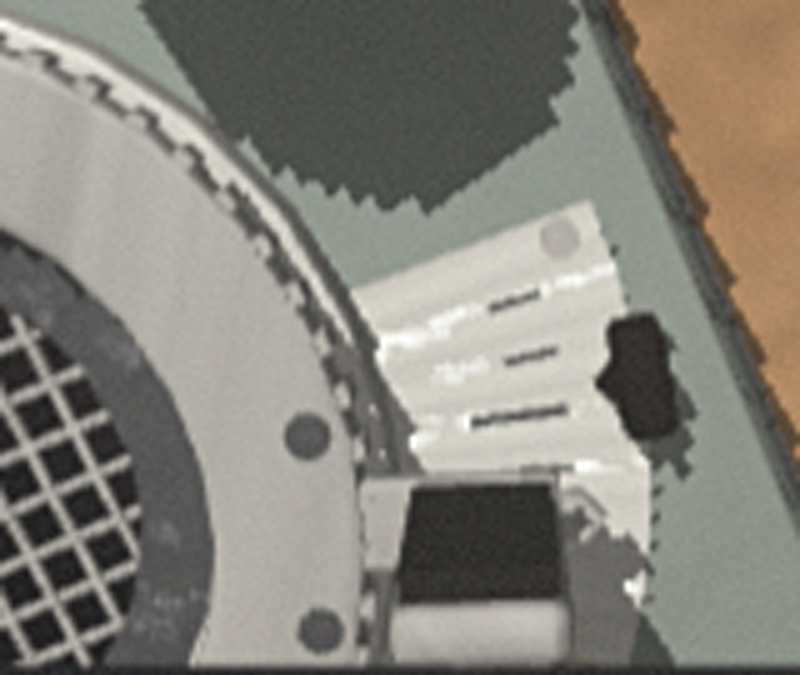

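Run:
```python
from h import *
c=cam('wrist')
def u(q):return np.array(q,float)/5+[180-.4,120-.4]
for z in(.061,.064,.068):print('rider',z,ang(plane(c,u([[598,383]]),z)))
print('ptr',ang(plane(c,u([[606,512]]),.075)),'tab',ang(plane(c,u([[482,633]]),.112)),)
print('ticks',ang(plane(c,u([[566,410],[472,423],[556,350],[538,294]]),.061)))
```

```text
rider 0.061 [(79.9, 258.05)]
rider 0.064 [(79.9, 258.52)]
rider 0.068 [(79.8, 259.16)]
ptr [(78.8, 250.32)] tab [(66.3, 251.15)]
ticks [(75.9, 256.29), (65.4, 256.51), (76.2, 261.46), (76.1, 266.38)]
```

Pointer tip at crop (606,512) and rider tip at (598,383): 8° apart, or 11 mm. I'll creep most of the way.

Request:
step_arm([
  [[0.0025, 0.0005, 0, -0.035], [0.0025, 0.0005, 0, -0.035], [0.0025, 0.0005, 0, -0.035], [0, 0, 0, 0], [0, 0, 0, 0]],
])

```text
time: 13.53
tool_pos: [0.588, -0.088, 0.0941]
tool_rot: [3.142, -0.0, -0.463]
contact_force: [-0.9, 0.4, 0.4]
opening: 0.0008
```

Run:
```python
from h import *
s=robot.observe(); print({k:np.round(s[k],3) for k in('time','tool_pos','tool_rot','contact_force')},ang(s['tool_pos']))
c=cam('wrist');crop(c,180,120,160,135,5,'pics/wrist15z.png')
```

```text
{'time': np.float64(13.533), 'tool_pos': array([ 0.588, -0.088,  0.094]), 'tool_rot': array([ 3.142, -0.   , -0.463]), 'contact_force': array([-0.862,  0.385,  0.435])} [(67.3, 240.33)]
```

View pics/wrist15z.png

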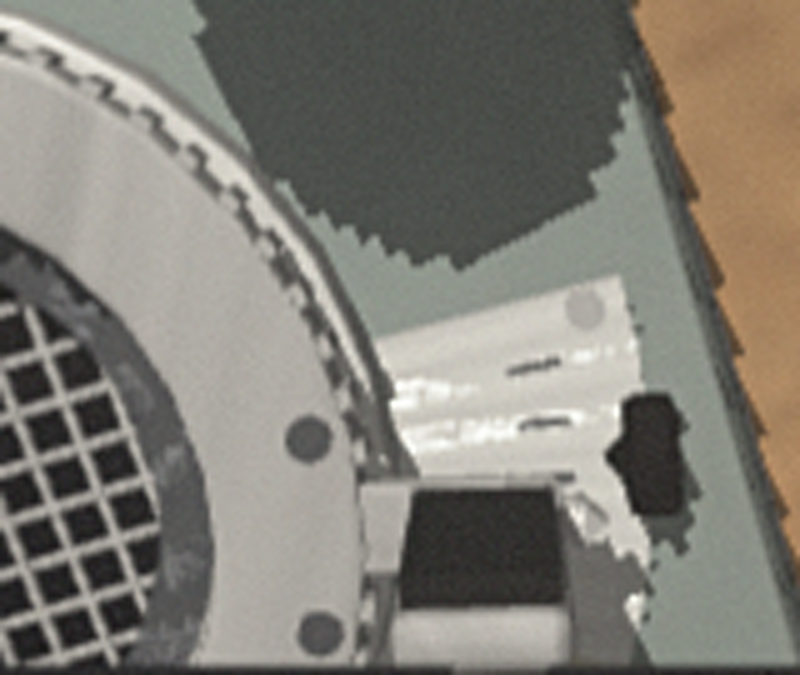

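Run:
```python
from h import *
c=cam('wrist')
def u(q):return np.array(q,float)/5+[180-.4,120-.4]
for z in(.061,.064):print('rider',z,ang(plane(c,u([[608,457]]),z)))
print('ptr',ang(plane(c,u([[607,514],[607,518],[607,508]]),.075)),'tab',ang(plane(c,u([[482,633]]),.112)),)
print('ticks',ang(plane(c,u([[570,420],[558,360]]),.061)))
im=c['frame'][210:240,285:310];print(im.sum(2)[:,:].tolist()[0][:3])
crop(c,280,195,40,35,20,'pics/ptr.png')
```

```text
rider 0.061 [(80.0, 258.01)]
rider 0.064 [(79.8, 258.58)]
ptr [(78.9, 256.25), (78.9, 255.94), (78.9, 256.73)] tab [(66.3, 257.3)]
ticks [(76.2, 261.47), (76.1, 266.67)]
[593, 591, 597]
```

View pics/ptr.png

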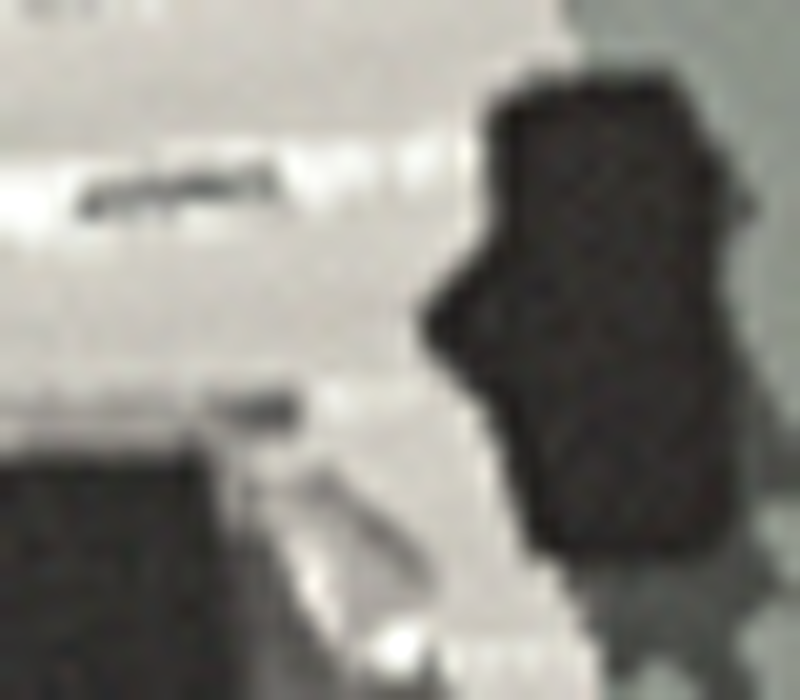

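The pointer's tip shows at about (432,588) in this enlargement and the rider's tip at (425,318). That leaves about 2.5° to go.

Request:
step_arm([
  [[0.0014, 0.0003, 0, -0.02], [0.0014, 0.0003, 0, -0.02], [0, 0, 0, 0], [0, 0, 0, 0], [0, 0, 0, 0]],
])

```text
time: 14.05
tool_pos: [0.5903, -0.0898, 0.094]
tool_rot: [-3.142, -0.0, -0.421]
contact_force: [-1.6, 0.8, 0.4]
opening: 0.0007
```

Run:
```python
from h import *
s=robot.observe(); print({k:np.round(s[k],3) for k in('time','tool_pos','tool_rot','contact_force')},ang(s['tool_pos']))
c=cam('wrist');crop(c,280,195,40,35,20,'pics/ptr2.png')
```

```text
{'time': np.float64(14.05), 'tool_pos': array([ 0.59 , -0.09 ,  0.094]), 'tool_rot': array([-3.142, -0.   , -0.421]), 'contact_force': array([-1.624,  0.776,  0.354])} [(67.3, 242.84)]
```

View pics/ptr2.png

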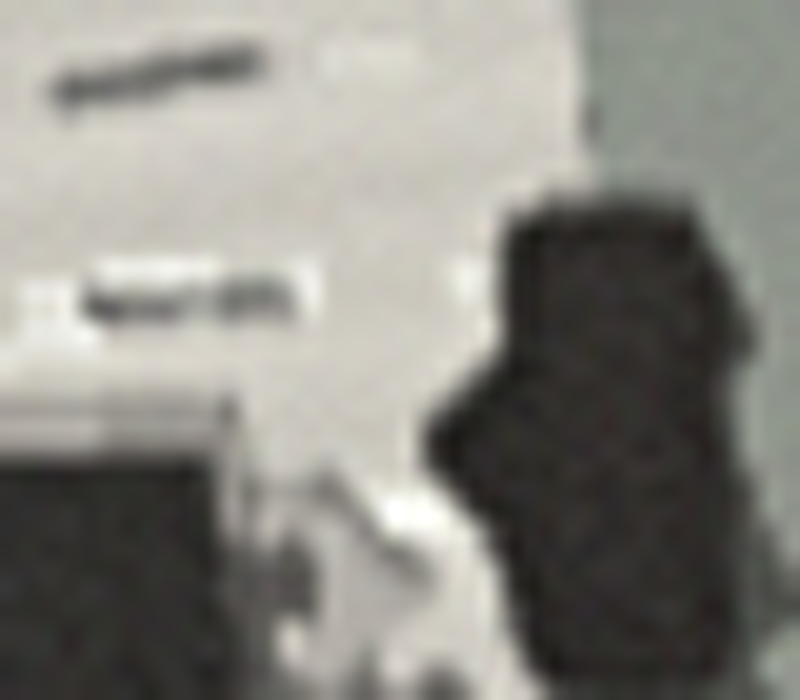

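Run:
```python
from h import *
c=cam('wrist')
def u(q):return np.array(q,float)/20+[280-.475,195-.475]
for z in(.061,.0635):print('rider',z,ang(plane(c,u([[425,440]]),z)))
print('ptr',ang(plane(c,u([[430,575],[432,590]]),.075)))
```

```text
rider 0.061 [(79.6, 258.19)]
rider 0.0635 [(79.5, 258.69)]
ptr [(78.9, 258.37), (79.0, 258.08)]
```

Pointer 258.2°, rider 258.2 to 258.7° in the same view, so they agree to within a millimetre. I'll back off, lift and check from another viewpoint.

Request:
step_arm([
  [[-0.008, 0, 0, 0], [-0.012, 0, 0, 0], [-0.01, 0, -0.03, 0], [-0.01, 0, -0.03, 0], [-0.01, 0, -0.025, 0], [0, 0, 0, 0], [0, 0, 0, 0]],
])

```text
time: 14.73
tool_pos: [0.545, -0.0692, 0.1806]
tool_rot: [-3.141, -0.004, -0.421]
contact_force: [-0.1, -0.3, -0.3]
opening: 0.0002
```

Run:
```python
from h import *
s=robot.observe(); print({k:np.round(s[k],3) for k in('time','tool_pos','tool_rot','contact_force','qpos')},ang(s['tool_pos']))
c=cam('wrist');crop(c,0,0,560,420,1.4,'pics/wrist16.png'); print(proj(c,E(.08,257,.0635)),-np.array(c['R']).T@c['t'])
p=proj(c,E(.08,257,.0635))[0].astype(int);crop(c,p[0]-35,p[1]-27,70,55,11,'pics/wrist16z.png');print(p)
```

```text
{'time': np.float64(14.733), 'tool_pos': array([ 0.545, -0.069,  0.181]), 'tool_rot': array([-3.141, -0.004, -0.421]), 'contact_force': array([-0.116, -0.295, -0.292]), 'qpos': array([-0.266,  0.424,  1.531,  0.   ,  1.182,  1.726])} [(91.8, 210.85)]
[[296.40842363 126.16876181]] [ 0.60842362 -0.10000613  0.33791247]
[296 126]
```

View pics/wrist16.png

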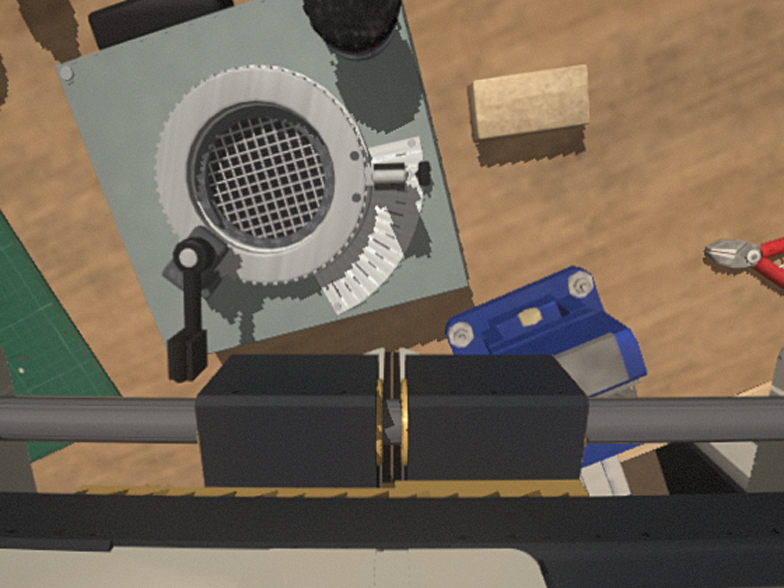

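View pics/wrist16z.png

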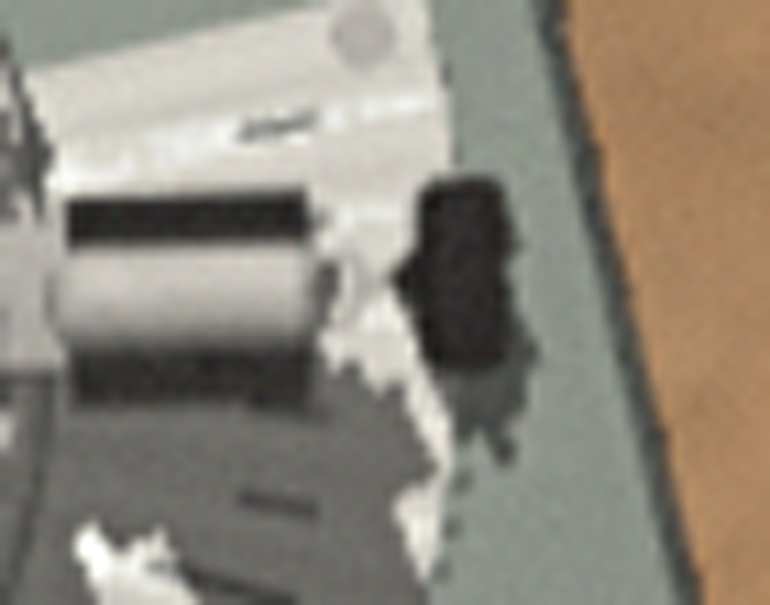

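Seen nearly from straight above, the pointer tip (370,285) and rider tip (390,280) are in line to about half a millimetre. Now I'll go to the front side of the clamp grip.

Request:
step_arm([
  [[0, 0, 0, -0.123], [0, 0, 0, -0.123], [0, 0, 0, -0.123], [0, 0, 0, -0.123], [0, 0, 0, -0.123], [0, 0, 0, -0.123], [0, 0, 0, -0.123], [0, 0, 0, -0.123]],
])

```text
time: 15.45
tool_pos: [0.5441, -0.0693, 0.177]
tool_rot: [-3.139, 0.002, 0.569]
contact_force: [-0.4, -0.1, -0.1]
opening: 0.0007
```

Request:
step_arm([
  [[0, 0, 0, -0.123], [0, 0, 0, -0.123], [0, 0, 0, -0.123], [0, 0, 0, -0.123], [0.022, -0.01, 0, 0], [0.022, -0.01, 0, 0], [0.023, -0.009, 0, 0], [0, 0, 0, 0]],
])

```text
time: 16.12
tool_pos: [0.5521, 0.0068, 0.1772]
tool_rot: [-3.138, -0.0, 1.057]
contact_force: [0.2, -0.5, 0.1]
opening: 0.0004
```

Run:
```python
from h import *
s=robot.observe(); print({k:np.round(s[k],3) for k in('time','tool_pos','tool_rot','contact_force','qpos')},ang(s['tool_pos']))
c=cam('wrist');crop(c,0,0,560,420,1.4,'pics/wrist17.png')
```

```text
{'time': np.float64(16.117), 'tool_pos': array([0.552, 0.007, 0.177]), 'tool_rot': array([-3.138, -0.   ,  1.057]), 'contact_force': array([ 0.151, -0.479,  0.129]), 'qpos': array([-0.128,  0.436,  1.522,  0.002,  1.186,  0.385])} [(89.2, 161.01)]
```

View pics/wrist17.png

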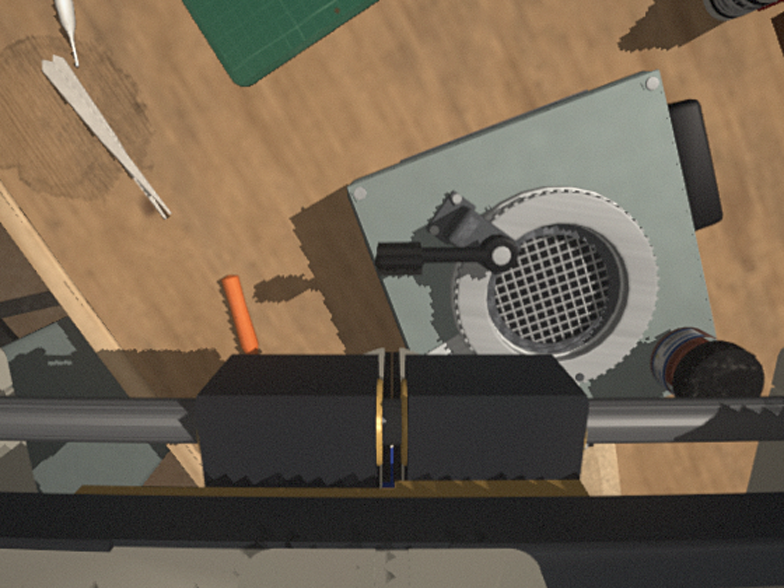

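Request:
step_arm([
  [[-0.004, 0, 0.025, 0], [0, 0, 0.025, 0], [0, 0, 0.02, 0], [0, 0, 0.006, 0], [0, 0, 0, 0]],
])

```text
time: 16.58
tool_pos: [0.5491, -0.0008, 0.1007]
tool_rot: [-3.137, 0.002, 1.054]
contact_force: [-0.2, -0.5, -0.1]
opening: 0.0004
```

Request:
step_arm([
  [[0.006, 0, 0, 0], [0.006, 0, 0, 0], [0.004, 0, 0, 0], [0.0034, -0.001, 0, 0.07], [0.0034, -0.001, 0, 0.07], [0.0034, -0.001, 0, 0.07], [0, 0, 0, 0]],
])

```text
time: 17.17
tool_pos: [0.5623, 0.0247, 0.1041]
tool_rot: [3.14, -0.001, 0.843]
contact_force: [-1.2, -0.8, -0.8]
opening: 0.0004
```

Run:
```python
from h import *
s=robot.observe(); print({k:np.round(s[k],3) for k in('time','tool_pos','tool_rot','contact_force','qpos')},ang(s['tool_pos']))
c=cam('wrist');crop(c,0,0,560,420,1.4,'pics/wrist18.png')
```

```text
{'time': np.float64(17.167), 'tool_pos': array([0.562, 0.025, 0.104]), 'tool_rot': array([ 3.14e+00, -1.00e-03,  8.43e-01]), 'contact_force': array([-1.218, -0.817, -0.76 ]), 'qpos': array([-0.092,  0.532,  1.585,  0.   ,  1.023,  0.635])} [(91.1, 147.9)]
```

View pics/wrist18.png

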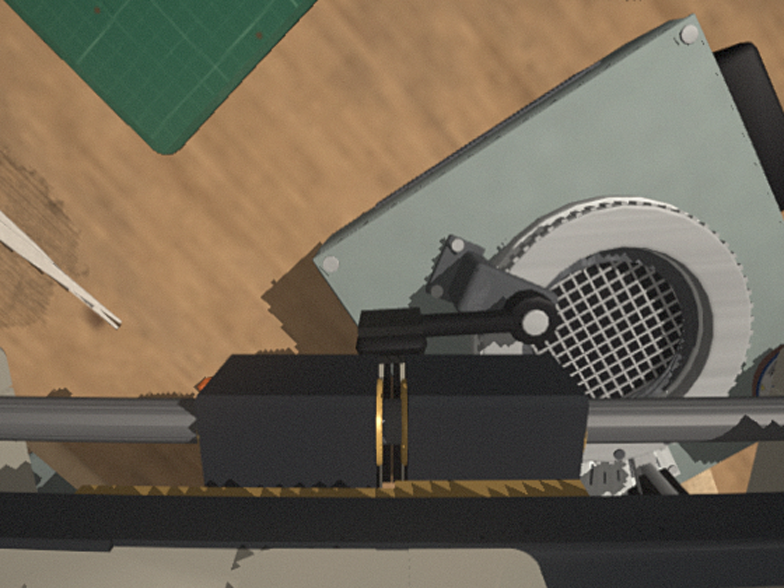

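In contact and turning. I'll continue.

Request:
step_arm([
  [[0.0045, -0.001, 0, 0.06], [0.0034, -0.001, 0, 0.07], [0.0034, -0.001, 0, 0.07], [0.0034, -0.001, 0, 0.07], [0.0034, -0.001, 0, 0.07], [0.0034, -0.001, 0, 0.07], [0, 0, 0, 0]],
])

```text
time: 17.8
tool_pos: [0.5746, 0.0425, 0.1034]
tool_rot: [3.142, -0.001, 0.435]
contact_force: [0.0, 0.4, 0.3]
opening: 0.0005
```

Request:
step_arm([
  [[0.0034, -0.001, 0, 0.07], [0.0034, -0.001, 0, 0.07], [0.0034, -0.001, 0, 0.07], [0.0034, -0.001, 0, 0.07], [0, 0, 0, 0]],
])

```text
time: 18.22
tool_pos: [0.5862, 0.0505, 0.1032]
tool_rot: [-3.141, -0.001, 0.156]
contact_force: [0.4, -0.2, 0.2]
opening: -0.0
```

Run:
```python
from h import *
s=robot.observe(); print({k:np.round(s[k],3) for k in('time','tool_pos','tool_rot','contact_force','qpos')})
c=cam('wrist');crop(c,0,0,560,420,1.4,'pics/wrist19.png')
```

```text
{'time': np.float64(18.217), 'tool_pos': array([0.586, 0.05 , 0.103]), 'tool_rot': array([-3.141e+00, -1.000e-03,  1.560e-01]), 'contact_force': array([ 0.355, -0.197,  0.151]), 'qpos': array([-0.044,  0.574,  1.508,  0.   ,  1.058,  1.37 ])}
```

View pics/wrist19.png

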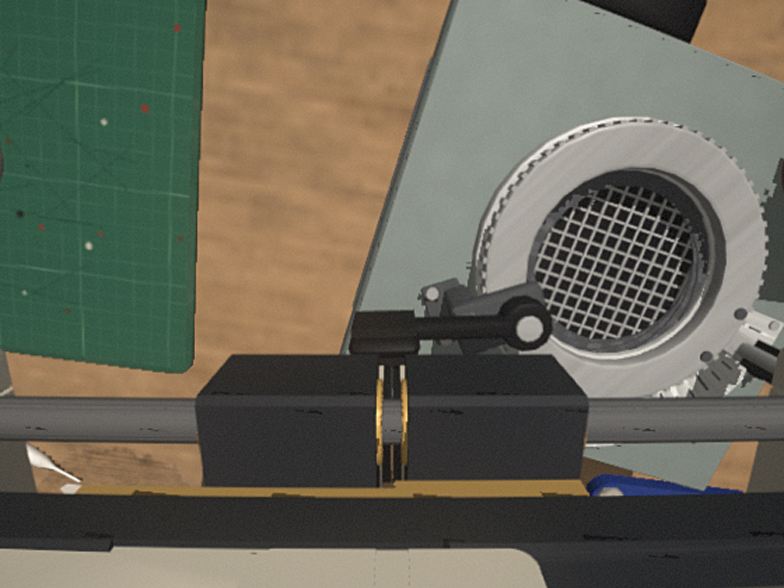

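Request:
step_arm([
  [[0.0034, -0.001, 0, 0.07], [0.0034, -0.001, 0, 0.07], [0.002, 0, 0, 0.01], [0, 0, 0, 0]],
])

```text
time: 18.6
tool_pos: [0.5939, 0.0532, 0.103]
tool_rot: [-3.141, 0.001, 0.009]
contact_force: [-3.6, 3.2, 0.9]
opening: 0.0006
```

Request:
step_arm([
  [[0.002, 0, 0, 0], [0.001, 0, 0, 0], [0, 0, 0, 0]],
])

```text
time: 18.85
tool_pos: [0.594, 0.0533, 0.1029]
tool_rot: [-3.141, 0.008, 0.009]
contact_force: [-13.3, 2.4, 7.5]
opening: 0.0004
```

Run:
```python
from h import *
s=robot.observe(); print({k:np.round(s[k],3) for k in('time','tool_pos','tool_rot','contact_force','qpos')})
```

```text
{'time': np.float64(18.85), 'tool_pos': array([0.594, 0.053, 0.103]), 'tool_rot': array([-3.141,  0.008,  0.009]), 'contact_force': array([-13.286,   2.397,   7.476]), 'qpos': array([-0.039,  0.592,  1.476,  0.   ,  1.081,  1.522])}
```

Position no longer changes while the force builds. One more small press, as at the loose stop, to be sure.

Request:
step_arm([
  [[0.002, 0, 0, 0], [0.001, 0, 0, 0], [0, 0, 0, 0]],
])

```text
time: 19.1
tool_pos: [0.5941, 0.0533, 0.1028]
tool_rot: [-3.141, 0.014, 0.01]
contact_force: [-23.3, 1.2, 15.8]
opening: 0.0005
```

Request:
step_arm([
  [[-0.008, 0, 0, 0], [-0.014, 0, 0, 0], [0, 0, -0.03, 0], [0, 0, -0.03, 0], [0, 0, -0.03, 0], [0, 0, 0, 0]],
])

```text
time: 19.6
tool_pos: [0.582, 0.0524, 0.1998]
tool_rot: [3.141, -0.013, 0.008]
contact_force: [1.3, -0.9, 0.5]
opening: 0.0002
```

Run:
```python
from h import *
s=robot.observe(); print({k:np.round(s[k],3) for k in('time','tool_pos','tool_rot','contact_force','qpos')})
c=cam('wrist');crop(c,0,0,560,420,1.4,'pics/wrist20.png')
crop(cam('side'),265,165,130,97,6,'pics/side20.png')
```

```text
{'time': np.float64(19.6), 'tool_pos': array([0.582, 0.052, 0.2  ]), 'tool_rot': array([ 3.141, -0.013,  0.008]), 'contact_force': array([ 1.337, -0.91 ,  0.451]), 'qpos': array([-0.041,  0.464,  1.409, -0.   ,  1.255,  1.522])}
```

View pics/wrist20.png

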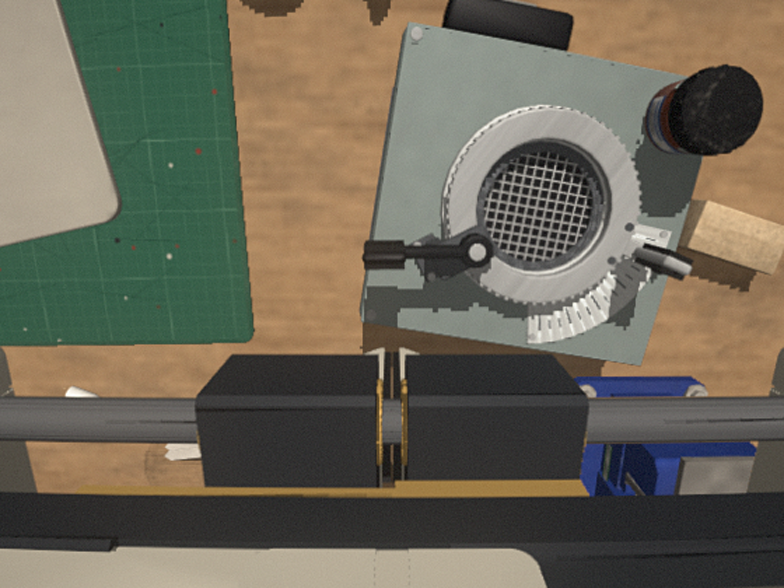

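The clamp lever lies straight along the tool again, as at the start. I'll check the pointer from above the rider.

Request:
step_arm([
  [[-0.01, 0.028, 0, 0], [-0.01, 0.028, 0, 0], [-0.01, 0.028, 0, 0], [-0.01, 0.028, 0, 0], [-0.01, 0.028, 0, 0], [0, 0.01, 0, 0], [0, 0, 0, 0], [0, 0, 0, 0]],
])

```text
time: 20.37
tool_pos: [0.529, -0.0973, 0.1921]
tool_rot: [-3.141, 0.001, 0.004]
contact_force: [0.1, -0.6, 0.2]
opening: 0.0005
```

Run:
```python
from h import *
s=robot.observe(); print({k:np.round(s[k],3) for k in('time','tool_pos','tool_rot','contact_force')})
c=cam('wrist');crop(c,0,0,560,420,1.4,'pics/wrist21.png')
p=proj(c,E(.08,257,.0635))[0].astype(int);crop(c,p[0]-35,p[1]-27,70,55,11,'pics/wrist21z.png');print(p,-np.array(c['R']).T@c['t'])
print(proj(c,[clamp(0),clamp(.12),clamp(0,0,.11)])*1.4)
```

```text
{'time': np.float64(20.367), 'tool_pos': array([ 0.529, -0.097,  0.192]), 'tool_rot': array([-3.141e+00,  1.000e-03,  4.000e-03]), 'contact_force': array([ 0.061, -0.583,  0.169])}
[293 118] [ 0.59928709 -0.09936023  0.34912489]
[[ 48.99400748 144.50772297]
 [ 51.80958816 157.70046899]
 [166.02067534 143.35585987]]
```

View pics/wrist21.png

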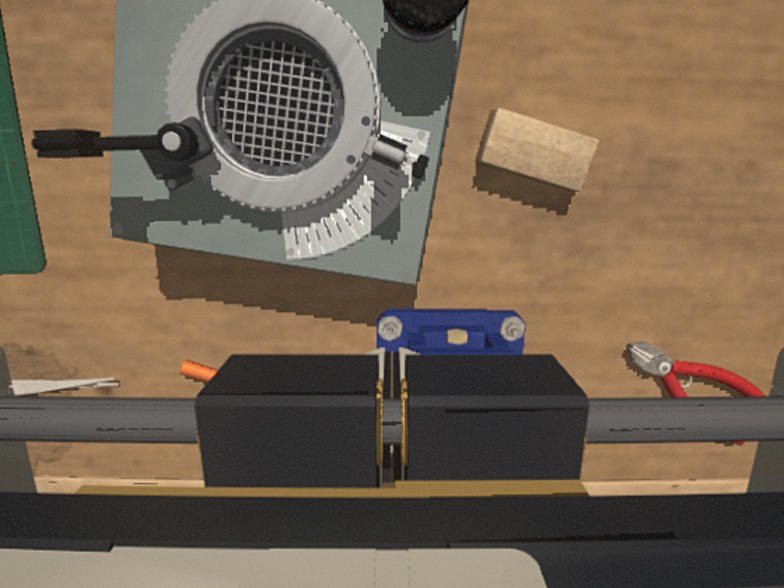

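View pics/wrist21z.png

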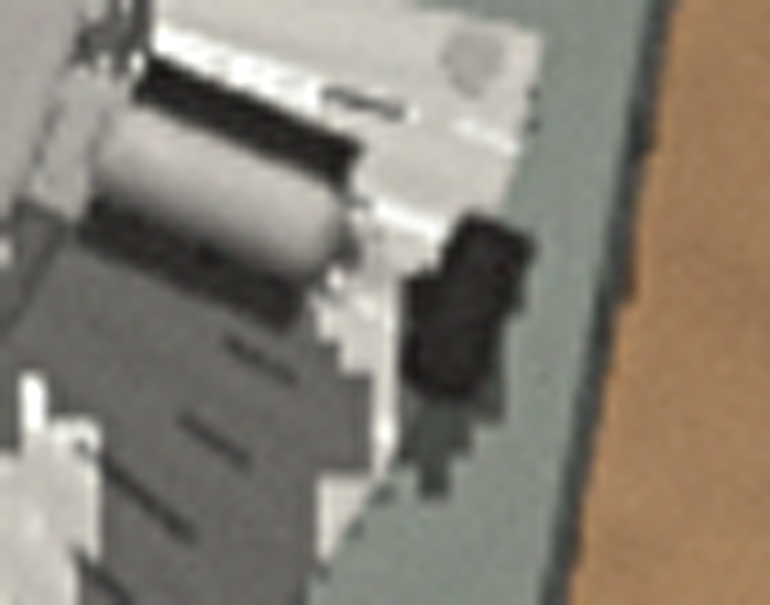

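Run:
```python
from h import *
c=cam('wrist')
def u(q):return np.array(q,float)/11+[258-.45,91-.45]
print('rider',ang(plane(c,u([[408,280]]),.0635)),'tabtop',ang(plane(c,u([[220,195],[330,235]]),.112)),'ptr',ang(plane(c,u([[390,265]]),.075)))
print('ticks',ang(plane(c,u([[400,110],[335,95]]),.061)))
```

```text
rider [(79.4, 258.5)] tabtop [(65.6, 257.96), (72.5, 258.19)] ptr [(77.5, 258.66)]
ticks [(75.3, 266.69), (70.6, 266.65)]
```

Rider 258.5°, lever tab and pointer 258.0 to 258.7° in the same view, so the offset is below 1 mm. The clamp is at its tight stop and the arm is clear, so I'm handing in.

Run:
```python
from h import *
print(robot.hand_in())
s=robot.observe(); print(s['time'],s['contact_force'])
```

```text
the job is handed in; nothing more can be done
None
the job is handed in; nothing more can be done
```

The job is handed in: the iris pointer stands at the rider's tip and the clamp lever is back at its tight stop. I used only the shut fingers to push, and the clock read about 20 s when I finished.

**What I did:** I pushed the clamp lever round to its loose stop, where I felt up to 46 N with no further movement. Then I pushed the iris lever along the scale from about 203° to about 257°, and pushed the clamp back to its tight stop, where I felt about 28 N with no further movement.

**Last checks:**
- **Setting:** After tightening, the wrist view gave the rider at 258.5° and the lever tab and pointer at 258.0 to 258.7°. That is within about 1 mm of each other, against the 4 mm allowed.
- **Clamp:** The lever lies along its starting direction, which is the tight position.
- **Surroundings:** The rider looked unmoved in the pictures, and the jar and sanding block, where they showed, were undisturbed. The arm was clear of everything.

**Disagreement:** Absolute angles differed between views. The scale ticks read 0.5° low in one view and about 1.5° high in others, so I compared pointer and rider only within the same picture. In the last view the pointer's tip was faint, so there I relied mainly on the lever tab's axis.

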